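Sweep a nail-finder wand along a panel joint

TASK

Before this panel goes to the planer, check its glued joint for hidden nails: lift the orange nail-finder wand out of its blue stand and sweep its tip slowly (about 4 cm a second) along the seam of the two-tone panel, half dark wood and half pale, from the end nearer the robot right to the far end, keeping the tip on the line and no more than about 1 cm above the wood. Then put the wand back upright, fully home in its stand, and let go. Do not sweep the other panel, which is one colour of brown, and leave both panels where they lie.

Things in the scene. Friction and masses are not known exactly. Their poses are not given: they have to be found in the camera images.
- wand_handle (a point): Centre of the wand's bright orange handle (32 x 32 mm, 80 mm tall, so its top is 40 mm above), on the axis; x, y square to its faces, z up, away from the tip. The wand (0.2 kg) stands upright in the blue stand; take it by the handle from above. Below the handle a black flange (48 mm across, 8 mm thick), underside 48 mm below this point, rests on the stand; then the black shaft.
- wand_tip (a point): Sensing tip: lower end of the wand's black shaft, on its axis, 128 mm below the handle's centre, same axes. The shaft is 18 mm across and tapers over its last 30 mm to 8 mm.
- twotone_seam (a point): Middle of the two-tone panel's seam, on its top face, 22 mm above the bench. Loose flat panel, 160 mm along the seam, 111 across, 22 thick, 0.3 kg: a dark and a pale board meeting at a thin black line, the seam. x runs along it away from the robot (turned up to 30 degrees from straight ahead): near end at x = -80 mm, far end at +80 mm; y points over the dark board, z up.
- plain_seam (a point): Bystander: middle of the seam of the other panel, on its top face. Same size and axes as the two-tone panel, loose, but both boards are the same mid brown. Not to be swept or moved. The two panels and the stand may change places.
- stand_mouth (a point): Centre of the hole's mouth in the top of the wand's stand, a fixed bright blue block 90 x 90 mm, 90 mm tall; z up, x, y square to its sides. The 26 mm square hole goes straight through and takes the 18 mm shaft with 4 mm to spare on each side; when home the flange lies flat on the top, the handle's centre 48 mm above this point.

How it is judged (in metres and radians):
On the way, in this order (a step that is already met when the one before it is completed fails the run):
1. the wand's tip is at the near end of the seam of the two-tone panel (within 13 mm along it, 15 mm across it, 0 to 20 mm above the wood) (x of wand_tip in the frame of twotone_seam between -0.088 and -0.062 m and y of wand_tip in the frame of twotone_seam between -0.015 and 0.015 m and z of wand_tip in the frame of twotone_seam between -0.005 and 0.02 m), for 0.2 s.
2. the wand's tip is at the first quarter point of the two-tone panel (within 13 mm along it, 15 mm across it, 0 to 20 mm above the wood) (x of wand_tip in the frame of twotone_seam between -0.0505 and -0.0245 m and y of wand_tip in the frame of twotone_seam between -0.015 and 0.015 m and z of wand_tip in the frame of twotone_seam between -0.005 and 0.02 m), for 0.2 s.
3. the wand's tip is at the middle of the seam of the two-tone panel (within 13 mm along it, 15 mm across it, 0 to 20 mm above the wood) (x of wand_tip in the frame of twotone_seam between -0.013 and 0.013 m and y of wand_tip in the frame of twotone_seam between -0.015 and 0.015 m and z of wand_tip in the frame of twotone_seam between -0.005 and 0.02 m), for 0.2 s.
4. the wand's tip is at the third quarter point of the two-tone panel (within 13 mm along it, 15 mm across it, 0 to 20 mm above the wood) (x of wand_tip in the frame of twotone_seam between 0.0245 and 0.0505 m and y of wand_tip in the frame of twotone_seam between -0.015 and 0.015 m and z of wand_tip in the frame of twotone_seam between -0.005 and 0.02 m), for 0.2 s.
5. the wand's tip is at the far end of the seam of the two-tone panel (within 13 mm along it, 15 mm across it, 0 to 20 mm above the wood) (x of wand_tip in the frame of twotone_seam between 0.062 and 0.088 m and y of wand_tip in the frame of twotone_seam between -0.015 and 0.015 m and z of wand_tip in the frame of twotone_seam between -0.005 and 0.02 m), for 0.2 s.
At the end, for the whole second after the job is handed in: The wand stands in its stand again, released: handle within 12 mm of the hole's axis and upright within 8 degrees, flange on the top of the stand to within 8 mm; both panels lie within 20 mm of where they were (horizontal distance between wand_handle and stand_mouth below 0.012 m and z of wand_handle in the frame of stand_mouth below 0.056 m and angle between wand_handle's own z axis and vertical below 0.14 rad and distance of each of twotone_seam, plain_seam from where it was at the start of the episode below 0.02 m); the robot touches nothing.
It fails at once if a panel is shoved more than 20 mm (distance of any of twotone_seam, plain_seam from where it was at the start of the episode above 0.02 m).
It fails at once if the other panel is swept: the wand's tip comes within 20 mm of its top face (x of wand_tip in the frame of plain_seam between -0.07 and 0.07 m and y of wand_tip in the frame of plain_seam between -0.05 and 0.05 m and z of wand_tip in the frame of plain_seam below 0.02 m).
It also fails if it takes over 62 s, if anything falls off the work surface, if the arm or the gripper's body presses on something with over 40 N, if the wrist force passes 120 N, or if a joint passes its speed limit or range.

ROBOT

A 6-joint arm with a two-finger parallel gripper is mounted at the origin on the work surface. World frame = base frame: x ahead of the robot, y to its left, z up, the work surface at z = 0. Lengths are in mm, angles in rad, forces in N, time in s.
With the tool pointing down it reaches from about 350 to 775 mm from the base axis. Payload 7.3 kg.
Tool frame: the origin (TCP) lies midway between the tips of the shut fingers; the grasp point (between the pads) lies 19 mm behind it; z points along the fingers, y is the line along which they close (so a half turn about z gives the same grasp; the last joint's range is limited). The gripper opens to 92 mm and grips with 3 to 60 N. Pads are 19 mm wide; open, the fingers measure 130 mm over their backs; the gripper's body (75 mm by 190 mm) begins 47 mm behind the grasp point.
Start: joints at [1.062, 0.342, 1.524, -0, 1.275, -0.146], TCP at [186.307, 490.854, 198.441] pointing down, gripper open.
Joint ranges: [-2.53, 2.53], [-0.77, 2.02], [0.04, 2.7], [-1, 4.14], [0.28, 2.66], [-3.11, 3.11]. Speed limits (rad/s): [2.57, 2.57, 3.14, 3.14, 3.14, 3.14].

INTERFACE

Orientations are given as [roll, pitch, yaw] about the fixed x, y, z axes, in that order (R = Rz(yaw) Ry(pitch) Rx(roll)).
In Python, from plant import readout, vision, order, models gives the robot as it stands. The module is installed in compiled form; this text tells all that it offers.
- The arm moves only by the tool step_arm, never from a script. Its argument "series" is text: rows parted by semicolons, each of 7 numbers parted by spaces: the gripper's target within -1 to 1 (shut at 1, half-way at 0, fully open at -1), then the shift along the tool's x, y, z each as a share of 80 mm, from -1 to 1, then the turn, a rotation vector about the tool's x, y, z each as a share of 2 pi rad, from -1 to 1. In form: jaw x y z ax ay az; .... A call has 1 to 20 rows; each row is the pose to reach, as a shift and turn from the pose commanded when the call began, along the tool's axes at that moment, turning the shorter way round; what a row does not reach only later rows make up. A row lasts 1/10 s, in which the tool goes at most 50 mm and 8.59 degrees, less where a joint would pass 70% of its speed; a pose out of reach is approached as far as the arm can. A call with a number of a shift or a turn outside -1 to 1 is refused whole. A call with a gripper value outside its range is refused whole. The fingers move at their own pace and stop on an object; the grip force is fixed at half the most. Time passes only in rows, so rows that repeat a pose let the fingers close. It gives the time, the measured TCP pose, the force, the opening and the grip force at its end, in the units of the state.
- readout.get_obs(): the state, without advancing time (a new reading comes with each control period).
- vision.capture(name): name is "side" or "top"; returns a dict with "frame" (480x640x3 uint8, red, green, blue), "depth" (480x640 float32, mm along the optical axis (not along the pixel's ray), 0 where there is no reading), "fovy" (degrees; the focal length in pixels is half the picture's height over the tangent of half this angle, whatever the lens; pixels are square), "cx", "cy" (the principal point, pixels), "rvec" (rotation vector, rad) and "tvec" (3), from world to camera coordinates, as OpenCV has them. Camera axes: x right, y down, z forward; pixel columns grow to the right and rows downward; lengths in mm; the calibration is good to about 2 mm. A picture is of the moment at which its call begins.
- order.close_job(): hands the job in; it is judged then, once.
Trained networks look in a picture, given as the dict that the camera call returned (one of the last four; its "shot" number tells which), for a name from the list of things; names that differ only in an ending like _2 or _b are one class to them, and where a whole thing is asked for, a point or a joint stands for the part that bears it (a point fixed in the world has none). Each returns a list of dicts, best first, with "p" (0 to 1); they miss things now and then, are a little off and sometimes report something else, mostly with a low value. They report only what shows in the picture. A call takes as long as a camera call.
- models.look_for(picture, thing): "position" ([column, row] in pixels, amid what is visible of it).
- models.pinpoint(picture, thing): "position" ([column, row] in pixels: a listed point, or the origin of a listed thing).
The state is a dict: "time": time; "joint_positions": joint angles; "dq": joint speeds; "tau": joint torques, N m; "tool_pos": TCP position; "tcp_rot": TCP orientation; "contact_force": force on the tool from outside, world axes, zero at the start; "moment": the same for the moment, N m; "grip_width": finger opening in mm; "finger_force": force on a finger pad.
Only numpy, scipy, OpenCV 4.12 (cv2) and the standard library are available. Lean on these libraries where they do the work, as an engineer would, in place of code of your own. Each camera call takes 0.05 s, during which the arm holds its last target. There are 200 camera calls.

## Working session

There is one attempt and no reset: what is moved stays moved. The work goes in short steps, Python scripts to look and compute and a tool call to move; the robot and the scene stay as the last step left them, time stands still between calls to the robot, and variables do not carry over. Pictures are saved under pics/ and viewed, at most 10 in all, crops included, and the job is handed in when it is done.

Besides the shell and the picture viewer there is one more tool, called after "Call:" as a command line: name --argument value ..., lists and objects as JSON in quotes. step_arm: Moves the arm, as the interface text tells. Shift numbers are shares of 80 mm and turn numbers shares of 2 pi rad, none past 1 either way. Its arguments: {"type":"object","properties":{"series":{"type":"string"}},"required":["series"]}

```bash
mkdir -p pics; cat > h.py <<'E'
import numpy as np, cv2
from plant import readout, vision, order, models
def cam(p):
    f=p["frame"].shape[0]/2/np.tan(np.radians(p["fovy"])/2)
    K=np.array([[f,0,p["cx"]],[0,f,p["cy"]],[0,0,1]]);R=cv2.Rodrigues(np.array(p["rvec"],float))[0];return K,R,np.array(p["tvec"],float).ravel()
def cloud(p):
    K,R,t=cam(p);v,u=np.mgrid[:480,:640];d=p["depth"]
    c=np.stack([(u-K[0,2])/K[0,0]*d,(v-K[1,2])/K[1,1]*d,d],-1)
    return (c-t)@R
def onplane(p,px,z):
    K,R,t=cam(p);r=R.T@np.linalg.inv(K)@np.array([px[0],px[1],1.]);o=-R.T@t
    return o+r*(z-o[2])/r[2]
def save(p,n): cv2.imwrite(f"pics/{n}.png",p["frame"][:,:,::-1])
E
python3 - <<'E'
from h import *
s=readout.get_obs();print({k:np.round(v,3) for k,v in s.items()})
Z=dict(wand_handle=138,twotone_seam=22,plain_seam=22,stand_mouth=90,wand_tip=10)
for n in("top","side"):
    p=vision.capture(n);save(p,n);np.savez(f"{n}.npz",**p);C=cloud(p);K,R,t=cam(p);print(n,K[0,0],-R.T@t)
    for k,z in Z.items():
        for d in models.pinpoint(p,k)[:2]:
            u,v=d["position"];print(k,np.round([d["p"],u,v],2),np.round(onplane(p,(u,v),z)),np.round(C[int(np.clip(v,0,479)),int(np.clip(u,0,639))]))
E
```

```text
{'time': np.float64(0.0), 'joint_positions': array([ 1.062,  0.343,  1.525, -0.   ,  1.275, -0.146]), 'dq': array([-0.   , -0.001, -0.001, -0.002, -0.001, -0.   ]), 'tau': array([ 1.0000e-03, -4.3123e+01, -2.4423e+01,  7.2000e-02,  5.6000e-02,
       -0.0000e+00]), 'tool_pos': array([186.08 , 490.426, 197.722]), 'tcp_rot': array([-3.14 , -0.   ,  2.779]), 'contact_force': array([-0.293,  0.378,  0.538]), 'moment': array([ 0.018, -0.009,  0.008]), 'finger_force': np.float64(0.0), 'grip_width': np.float64(91.9)}
top 478.2998138850953 [412.82704118  12.81993054 870.67682262]
wand_handle [  0.96 154.4  218.2 ] [536. 245. 138.] [529. 232. 179.]
twotone_seam [  0.74 448.   219.7 ] [ 565. -246.   22.] [ 567. -247.   19.]
plain_seam [  0.66 321.3  248.8 ] [507. -17.  22.] [509. -16.  19.]
plain_seam [  0.46 447.7  219.3 ] [ 566. -246.   22.] [ 567. -245.   21.]
stand_mouth [  0.81 165.6  225.6 ] [532. 241.  90.] [525. 228. 139.]
side 452.5674172763531 [ 259.19488607 -346.90624772  667.34336172]
wand_handle [  0.6 250.8 155.5] [545. 242. 138.] [534. 223. 157.]
twotone_seam [  0.47 323.9  296.4 ] [506. -16.  22.] [505. -15.  22.]
plain_seam [  0.55 324.7  296.4 ] [507. -17.  22.] [507. -14.  20.]
stand_mouth [  0.61 251.6  174.8 ] [541. 247.  90.] [530. 225. 114.]
```

View pics/top.png

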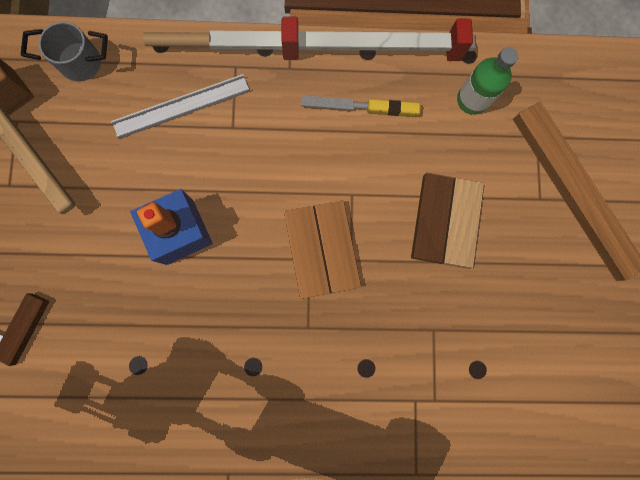

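View pics/side.png

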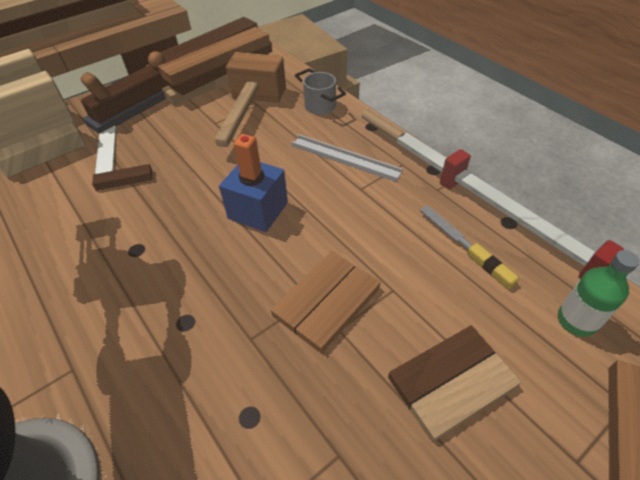

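The top view shows the wand and blue stand at about (165,220), the plain panel at (322,249) and the two-tone panel at (448,220), with its dark board on the left (+y). The side view agrees. Next I measure the poses from colour and depth.

```bash
python3 - <<'E'
from h import *
def rect(P):
    (c,s,a)=cv2.minAreaRect(P[:,:2].astype(np.float32));return np.round(c,1),np.round(s,1),round(a,1)
for n in("top","side"):
    p=dict(np.load(f"{n}.npz"));C=cloud(p);f=p["frame"].astype(int);r,g,b=f[...,0],f[...,1],f[...,2];z=C[...,2]
    near=lambda x,y,d:(np.hypot(C[...,0]-x,C[...,1]-y)<d)&(p["depth"]>0)
    h=near(535,240,80)
    for nm,m in dict(top=h&(z>165),handle=h&(z>110)&(r>150)&(r>2*b),stand=h&(z>83)&(z<97)&(b>1.3*r),pan2=near(566,-246,110)&(z>13)&(z<32),pan1=near(507,-17,110)&(z>13)&(z<32)).items():
        m=cv2.morphologyEx(m.astype(np.uint8),cv2.MORPH_OPEN,np.ones((3,3))) >0
        P=C[m];print(n,nm,len(P),np.round(P.mean(0),1),rect(P)) if len(P)>5 else print(nm,len(P))
    # mask by colour, projected on plane: two-tone seam = boundary dark/pale, row fit
    m=near(566,-246,85)&(z>10)&(z<32)
    dark=m&(r<105); pale=m&(r>165)
    pts=[]
    if n=="top":
        for v in range(182,262):
            d=np.where(dark[v])[0];q=np.where(pale[v])[0]
            if len(d)>5 and len(q)>5: pts.append(onplane(p,((np.percentile(d,97)+np.percentile(q,3))/2,v),22))
        pts=np.array(pts)
        k=np.polyfit(pts[:,0],pts[:,1],1);e=np.polyval(k,pts[:,0])-pts[:,1];print("seam fit y=",k,e.std(),pts[:,0].min(),pts[:,0].max(),"yaw deg",np.degrees(np.arctan(k[0])))
    q=cv2.resize(p["frame"][170:275,400:500] if n=="top" else p["frame"][320:445,380:530],None,fx=4,fy=4,interpolation=2)[:,:,::-1]
    w=cv2.resize(p["frame"][180:275,120:220] if n=="top" else p["frame"][120:240,210:300],None,fx=4,fy=4,interpolation=2)[:,:,::-1]
    H=max(len(q),len(w));cv2.imwrite(f"pics/z{n}.png",np.hstack([cv2.copyMakeBorder(i,0,H-len(i),0,0,0) for i in(q,w)])[:600,:])
E
```

```text
top top 494 [534.1 238.9 176.1] (array([534.9, 240.8]), array([31.9, 32.9]), 30.7)
top handle 370 [533.9 240.7 177.2] (array([534.9, 241.1]), array([29.9, 28.9]), 28.5)
top stand 1930 [530.2 233.2  89.1] (array([535.1, 240.9]), array([90.6, 90. ]), 26.5)
top pan2 5211 [ 565.3 -246.8   20.8] (array([ 567.1, -247.9]), array([111.4, 161.1]), 81.3)
top pan1 5438 [506.9 -17.5  21. ] (array([508.4, -17.7]), array([160.3, 110.6]), 12.0)
seam fit y= [-1.54799752e-01 -1.61569574e+02] 0.3610726545971254 489.8516906000961 636.0680409797237 yaw deg -8.7995284365464
side top 311 [534.7 237.4 174.8] (array([537.4, 241.9]), array([33.1, 31.2]), 34.2)
side handle 189 [535.3 240.4 177.5] (array([537.1, 242. ]), array([31.1, 30.4]), 33.6)
side stand 1075 [530.4 228.3  89.4] (array([537., 242.]), array([91.5, 90.1]), 26.1)
side pan2 7974 [ 563.7 -248.9   21.8] (array([ 568.5, -246.3]), array([110.5, 161.3]), 81.1)
side pan1 5473 [504.9 -20.2  21.6] (array([510.2, -15.9]), array([161.7, 111.2]), 12.2)
```

View pics/ztop.png

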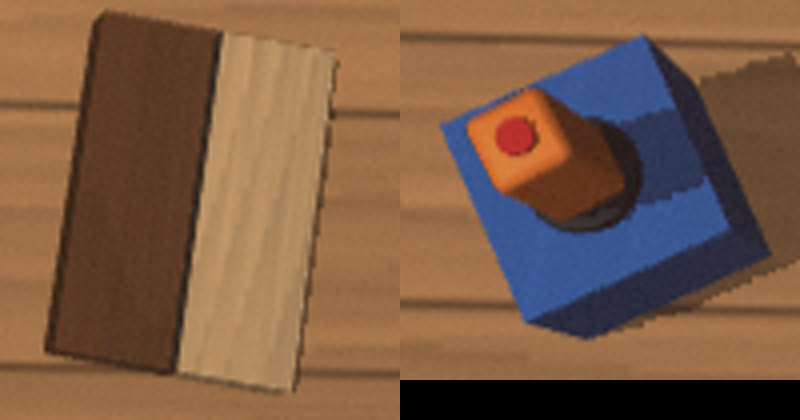

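Measured poses:

| Item | Position (mm) | Yaw |
|---|---|---|
| Handle axis | (536, 241) | ≈30° |
| Stand | (536, 241) | 26° |
| Seam middle | (568, -249) | -8.8° |

The sizes match the given ones: 90 x 90 stand, 160 x 111 panel, tops at 22 and 90. Starting the approach: raise 40 mm and turn to yaw ≈120°.

Call:
step_arm --series "-1 -0.5 -0.12 -0.5 0 0 0.054;-1 -1 -0.25 -0.5 0 0 0.108;-1 -1 -0.25 -0.5 0 0 0.108;-1 -1 -0.25 -0.5 0 0 0.108;-1 -1 -0.25 -0.5 0 0 0.108;-1 -1 -0.25 -0.5 0 0 0.108"

```text
time: 1.2
tool_pos: [254.1, 443.7, 238.5]
tcp_rot: [3.141, -0.0, 2.099]
contact_force: [-1.3, -1.4, 0.6]
grip_width: 91.7
finger_force: 0.0
```

```bash
cat > to.py <<'E'
import sys
from h import *
from scipy.spatial.transform import Rotation as Ro
s=readout.get_obs();R=Ro.from_euler("xyz",s["tcp_rot"])
print(np.round(s["time"],2),np.round(s["tool_pos"],1),np.round(np.degrees(s["tcp_rot"]),2),np.round(s["contact_force"],1),s["grip_width"])
for a in sys.argv[1:]: print(np.round(R.inv().apply(np.array(eval(a))-s["tool_pos"])/80,3))
E
python3 to.py [536,241.3,238]
```

```text
1.2 [254.1 443.7 238.5] [ 1.7999e+02 -1.0000e-02  1.2028e+02] [-1.3 -1.4  0.6] 91.69294957093781
[-3.961  1.767  0.006]
```

Call:
step_arm --series "-1 -0.5 0.22 0 0 0 0;-1 -0.99 0.442 0 0 0 0"

```text
time: 1.4
tool_pos: [324.5, 393.2, 238.5]
tcp_rot: [3.141, -0.0, 2.106]
contact_force: [0.8, 0.5, -0.7]
grip_width: 92.0
finger_force: 0.0
```

Call:
step_arm --series "-1 -0.5 0.22 0 0 0 0;-1 -0.99 0.442 0 0 0 0"

```text
time: 1.6
tool_pos: [396.1, 341.8, 238.6]
tcp_rot: [3.141, -0.0, 2.104]
contact_force: [-0.1, 0.8, -0.5]
grip_width: 91.8
finger_force: 0.0
```

Call:
step_arm --series "-1 -0.5 0.22 0 0 0 0;-1 -0.99 0.442 0 0 0 0"

```text
time: 1.8
tool_pos: [466.8, 291.1, 238.6]
tcp_rot: [3.141, -0.0, 2.103]
contact_force: [-0.3, 0.4, -0.1]
grip_width: 91.6
finger_force: 0.0
```

Call:
step_arm --series "-1 -0.5 0.22 0 0 0 0;-1 -0.99 0.442 0 0 0 0;-1 -0.99 0.442 0 0 0 0;-1 -0.99 0.442 0 0 0 0"

```text
time: 2.2
tool_pos: [536.2, 241.3, 237.8]
tcp_rot: [-3.141, -0.001, 2.1]
contact_force: [-0.2, -0.0, 0.6]
grip_width: 91.8
finger_force: 0.0
```

```bash
python3 to.py [536,241.3,127]; python3 -c "
from h import *
p=vision.capture('side');save(p,'s2')"
```

```text
2.2 [536.2 241.3 237.8] [-1.7994e+02 -4.0000e-02  1.2034e+02] [-0.2 -0.   0.6] 91.81495556927486
[ 1.000e-03 -1.000e-03  1.385e+00]
```

View pics/s2.png

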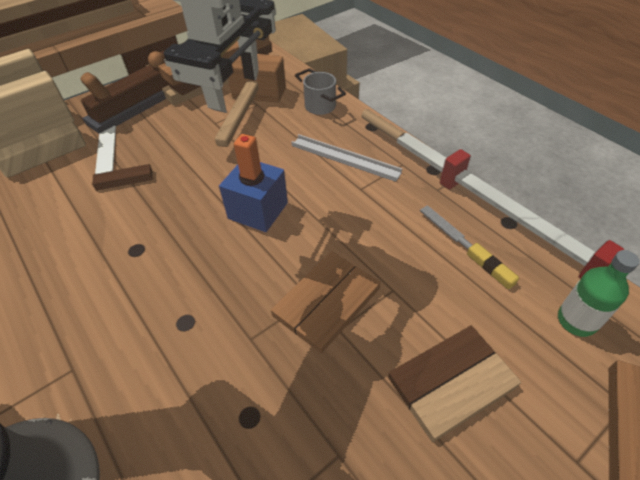

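The open gripper sits above the handle: fingertips around (215,105) and (250,85), handle top at (245,140). Next I descend in two stages and close.

Call:
step_arm --series "-1 0 0 0.3 0 0 0;-1 0 0 0.6 0 0 0;-1 0 0 0.8 0 0 0;-1 0 0 0.8 0 0 0"

```text
time: 2.65
tool_pos: [533.5, 242.6, 172.5]
tcp_rot: [-3.137, -0.001, 2.103]
contact_force: [0.1, 0.3, -0.3]
grip_width: 91.7
finger_force: 0.0
```

Call:
step_arm --series "-1 0 0 0.2 0 0 0;-1 0 0 0.4 0 0 0;-1 0 0 0.58 0 0 0;-1 0 0 0.58 0 0 0;1 0 0 0.58 0 0 0;1 0 0 0.58 0 0 0;1 0 0 0.58 0 0 0;1 0 0 0.58 0 0 0;1 0 0 0.58 0 0 0;1 0 0 0.58 0 0 0;1 0 0 0.58 0 0 0;1 0 0 0.58 0 0 0"

```text
time: 3.85
tool_pos: [536.1, 241.7, 128.0]
tcp_rot: [3.141, -0.0, 2.1]
contact_force: [1.1, 1.1, -0.3]
grip_width: 32.4
finger_force: 0.3
```

Call:
step_arm --series "1 0 0 0 0 0 0;1 0 0 0 0 0 0;1 0 0 0 0 0 0;1 0 0 0 0 0 0"

```text
time: 4.25
tool_pos: [536.1, 241.8, 128.0]
tcp_rot: [3.142, -0.0, 2.1]
contact_force: [-0.8, 1.0, -1.0]
grip_width: 31.6
finger_force: 30.0
```

Call:
step_arm --series "1 0 0 -0.1 0 0 0;1 0 0 -0.3 0 0 0;1 0 0 -0.5 0 0 0;1 0 0 -0.75 0 0 0;1 0 0 -1 0 0 0;1 0 0 -1 0 0 0"

```text
time: 4.85
tool_pos: [537.4, 242.2, 211.2]
tcp_rot: [3.136, 0.001, 2.1]
contact_force: [-0.5, -0.1, -1.7]
grip_width: 32.0
finger_force: 30.0
```

Call:
step_arm --series "1 0 0 -0.2 0 0 0;1 0 0 -0.4 0 0 0;1 0 0 -0.55 0 0 0;1 0 0 -0.55 0 0 0;1 0 0 -0.55 0 0 0"

```text
time: 5.35
tool_pos: [535.8, 241.7, 251.2]
tcp_rot: [-3.141, -0.0, 2.1]
contact_force: [0.1, 0.2, -2.7]
grip_width: 31.7
finger_force: 30.0
```

```bash
python3 to.py [488.9,-237.1,252]; python3 -c "
from h import *
p=vision.capture('side');save(p,'s3')
for k,z in (('wand_handle',263),('wand_tip',135)):
  for d in models.pinpoint(p,k)[:1]: print(k,d,onplane(p,d['position'],z))"
```

```text
5.35 [535.8 241.7 251.2] [-1.7995e+02 -1.0000e-02  1.2033e+02] [ 0.1  0.2 -2.7] 31.71881841839827
[-4.869 -3.528 -0.008]
wand_handle {'position': [236.1, 97.5], 'p': 0.64} [535.00567516 237.01082881 263.        ]
wand_tip {'position': [248.6, 158.8], 'p': 0.55} [538.18721308 240.46634067 135.        ]
```

View pics/s3.png

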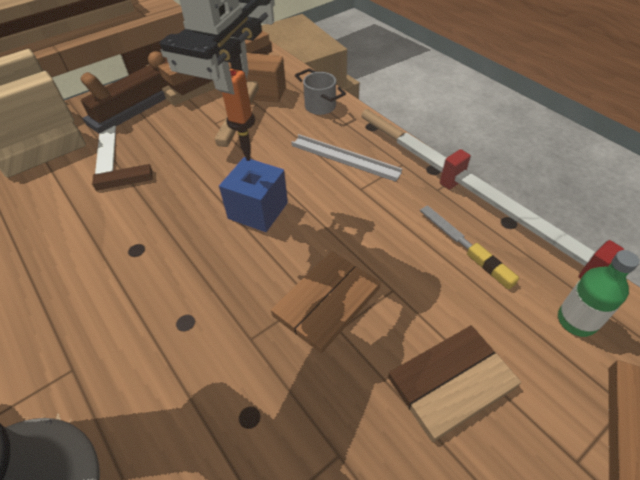

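The wand is out and upright: handle (236,97), tip (248,159), and the stand's hole is clear. I carry it high to the near end of the two-tone seam.

Call:
step_arm --series "1 -0.2 -0.14 0 0 0 0;1 -0.45 -0.33 0 0 0 0;1 -0.7 -0.51 0 0 0 0;1 -0.974 -0.706 0 0 0 0"

```text
time: 5.9
tool_pos: [526.2, 145.3, 251.3]
tcp_rot: [-3.141, -0.001, 2.101]
contact_force: [0.2, 0.7, -2.0]
grip_width: 31.6
finger_force: 30.0
```

Call:
step_arm --series "1 -0.25 -0.18 0 0 0 0;1 -0.5 -0.36 0 0 0 0;1 -0.75 -0.54 0 0 0 0;1 -0.974 -0.706 0 0 0 0"

```text
time: 6.3
tool_pos: [516.8, 49.1, 251.4]
tcp_rot: [-3.141, -0.001, 2.1]
contact_force: [-0.1, 0.5, -1.6]
grip_width: 31.7
finger_force: 30.0
```

Call:
step_arm --series "1 -0.25 -0.18 0 0 0 0;1 -0.5 -0.36 0 0 0 0;1 -0.75 -0.54 0 0 0 0;1 -0.974 -0.706 0 0 0 0"

```text
time: 6.7
tool_pos: [507.4, -46.6, 251.4]
tcp_rot: [-3.141, -0.001, 2.1]
contact_force: [0.3, -0.1, -1.9]
grip_width: 31.9
finger_force: 30.0
```

Call:
step_arm --series "1 -0.25 -0.18 0 0 0 0;1 -0.5 -0.36 0 0 0 0;1 -0.75 -0.54 0 0 0 0;1 -0.974 -0.706 0 0 0 0"

```text
time: 7.1
tool_pos: [498.0, -142.4, 251.4]
tcp_rot: [-3.141, -0.001, 2.1]
contact_force: [0.3, 0.5, -1.9]
grip_width: 31.9
finger_force: 30.0
```

Call:
step_arm --series "1 -0.25 -0.18 0 0 0 0;1 -0.5 -0.36 0 0 0 0;1 -0.75 -0.54 0 0 0 0;1 -0.9 -0.65 0 0 0 0;1 -0.974 -0.706 0 0 0 0;1 -0.974 -0.706 0 0 0 0;1 -0.974 -0.706 0 0 0 0"

```text
time: 7.8
tool_pos: [489.1, -236.3, 251.9]
tcp_rot: [3.141, -0.001, 2.101]
contact_force: [-0.8, 0.5, -1.2]
grip_width: 31.5
finger_force: 30.0
```

```bash
python3 to.py [488.9,-237.1,146]; python3 - <<'E'
from h import *
for n in("top","side"):
  p=vision.capture(n);save(p,'n'+n)
  for k,z in (('wand_handle',262),('wand_tip',134),('twotone_seam',22),('plain_seam',22)):
    for d in models.pinpoint(p,k)[:1]: print(n,k,np.round(d['p'],2),d['position'],onplane(p,d['position'],z).round(1))
E
```

```text
7.8 [ 489.1 -236.3  251.9] [ 1.7998e+02 -4.0000e-02  1.2036e+02] [-0.8  0.5 -1.2] 31.534769462348255
[-0.008 -0.008  1.323]
top wand_handle 0.72 [497.2, 247.1] [ 487.7 -236.7  262. ]
top wand_tip 0.86 [461.1, 256.5] [ 487.3 -231.5  134. ]
top twotone_seam 0.79 [449.4, 220.8] [ 563.3 -248.7   22. ]
top plain_seam 0.67 [324.5, 248.9] [506.9 -22.2  22. ]
side wand_tip 0.8 [422.8, 371.7] [ 489.9 -236.   134. ]
side twotone_seam 0.61 [452.6, 375.5] [ 568.3 -244.3   22. ]
side plain_seam 0.57 [325.1, 296.4] [507.3 -17.3  22. ]
```

View pics/nside.png

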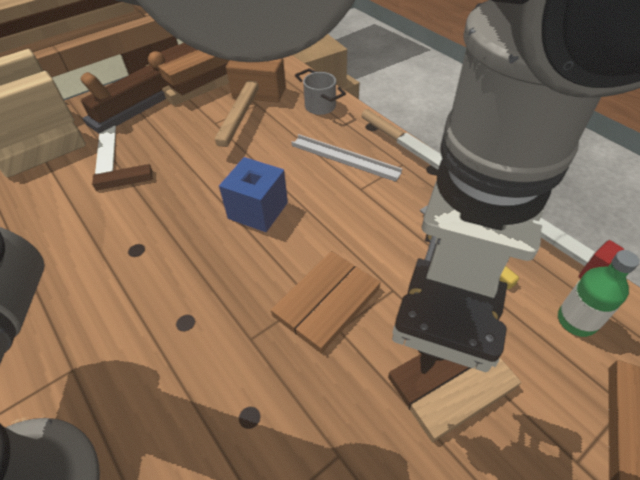

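The tip is about 110 mm above the near end and the panels haven't moved. Lowering to about 6 mm above the wood.

Call:
step_arm --series "1 0 0 0.2 0 0 0;1 -0.01 -0.01 0.4 0 0 0;1 -0.01 -0.01 0.6 0 0 0;1 -0.01 -0.01 0.8 0 0 0;1 -0.01 -0.01 0.8 0 0 0"

```text
time: 8.8
tool_pos: [487.7, -237.5, 186.0]
tcp_rot: [-3.14, -0.004, 2.1]
contact_force: [-0.1, -0.2, -2.1]
grip_width: 32.2
finger_force: 30.0
```

Call:
step_arm --series "1 0 0 0.15 0 0 0;1 0 0 0.3 0 0 0;1 0 0 0.4 0 0 0;1 0 0 0.48 0 0 0;1 0 0 0.52 0 0 0;1 0 0 0.52 0 0 0;1 0 0 0.52 0 0 0;1 0 0 0.52 0 0 0"

```text
time: 9.6
tool_pos: [489.1, -238.4, 146.8]
tcp_rot: [3.141, 0.001, 2.1]
contact_force: [0.3, 0.2, -2.2]
grip_width: 31.9
finger_force: 30.0
```

```bash
python3 to.py [567,-249.2,146] [643,-261,146]; python3 - <<'E'
from h import *
for n in("top","side"):
  p=vision.capture(n);save(p,'m'+n)
  for k,z in (('wand_tip',28),('twotone_seam',22),('plain_seam',22)):
    for d in models.pinpoint(p,k)[:1]: print(n,k,np.round(d['p'],2),d['position'],onplane(p,d['position'],z).round(1))
a,b=cv2.imread('pics/mtop.png')[160:290,400:530],cv2.imread('pics/mside.png')[300:430,370:500]
cv2.imwrite('pics/m.png',cv2.resize(np.hstack([a,b]),None,fx=3,fy=3))
E
```

```text
9.6 [ 489.1 -238.4  146.8] [1.7997e+02 4.0000e-02 1.2033e+02] [ 0.3  0.2 -2.2] 31.865998285510468
[-0.609  0.772  0.011]
[-1.216  1.518  0.012]
top wand_tip 0.95 [446.4, 264.6] [ 483.  -239.8   28. ]
top twotone_seam 0.86 [448.1, 215.8] [ 572.5 -246.4   22. ]
top plain_seam 0.77 [322.4, 250.1] [504.7 -18.5  22. ]
side plain_seam 0.82 [327.5, 298.0] [508.5 -22.3  22. ]
```

View pics/m.png

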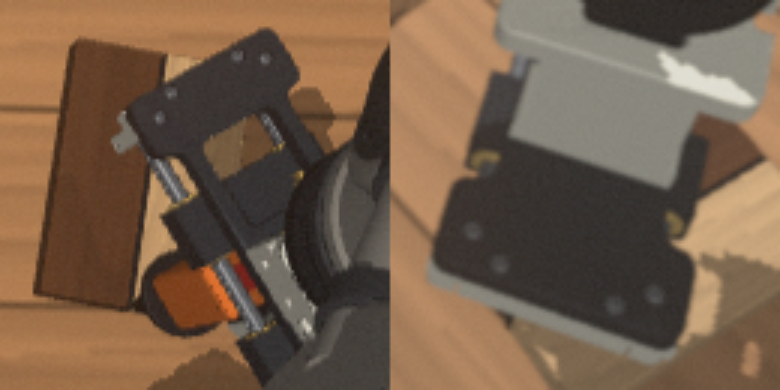

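In the top crop the handle is over the near end of the seam. Contact force is unchanged, so the tip is hovering. Sweeping at 4 mm per row.

Call:
step_arm --series "1 -0.03 0.038 0.01 0 0 0;1 -0.061 0.077 0.01 0 0 0;1 -0.091 0.116 0.01 0 0 0;1 -0.122 0.154 0.01 0 0 0;1 -0.152 0.193 0.01 0 0 0;1 -0.183 0.232 0.01 0 0 0;1 -0.213 0.27 0.01 0 0 0;1 -0.244 0.309 0.01 0 0 0;1 -0.274 0.347 0.01 0 0 0;1 -0.305 0.386 0.01 0 0 0;1 -0.335 0.425 0.01 0 0 0;1 -0.365 0.463 0.01 0 0 0;1 -0.396 0.502 0.01 0 0 0;1 -0.426 0.54 0.01 0 0 0;1 -0.457 0.579 0.01 0 0 0;1 -0.487 0.618 0.01 0 0 0;1 -0.518 0.656 0.01 0 0 0;1 -0.548 0.695 0.01 0 0 0;1 -0.579 0.733 0.01 0 0 0;1 -0.609 0.772 0.01 0 0 0"

```text
time: 12.0
tool_pos: [567.0, -249.1, 145.6]
tcp_rot: [3.142, -0.0, 2.1]
contact_force: [0.2, 0.1, -1.5]
grip_width: 31.7
finger_force: 30.0
```

```bash
python3 to.py [646,-261.5,146]
```

```text
12.0 [ 567.  -249.1  145.6] [180.    -0.   120.33] [ 0.2  0.1 -1.5] 31.678156101948638
[-0.632  0.774 -0.005]
```

Call:
step_arm --series "1 -0.031 0.039 0 0 0 0;1 -0.063 0.077 0 0 0 0;1 -0.095 0.116 0 0 0 0;1 -0.126 0.155 0 0 0 0;1 -0.158 0.193 0 0 0 0;1 -0.189 0.232 0 0 0 0;1 -0.221 0.271 0 0 0 0;1 -0.252 0.309 0 0 0 0;1 -0.284 0.348 0 0 0 0;1 -0.315 0.386 0 0 0 0;1 -0.347 0.425 0 0 0 0;1 -0.378 0.464 0 0 0 0;1 -0.41 0.502 0 0 0 0;1 -0.441 0.541 0 0 0 0;1 -0.473 0.58 0 0 0 0;1 -0.505 0.618 0 0 0 0;1 -0.537 0.657 0 0 0 0;1 -0.568 0.696 0 0 0 0;1 -0.6 0.735 0 0 0 0;1 -0.625 0.765 0 0 0 0"

```text
time: 14.0
tool_pos: [645.1, -261.4, 145.6]
tcp_rot: [3.142, -0.0, 2.1]
contact_force: [0.5, 0.2, -1.2]
grip_width: 31.8
finger_force: 30.0
```

Call:
step_arm --series "1 0 0 0 0 0 0;1 0 0 0 0 0 0;1 0 0 0 0 0 0;1 0 0 0 0 0 0;1 0 0 -0.1 0 0 0;1 0 0 -0.3 0 0 0;1 0 0 -0.5 0 0 0;1 0 0 -0.75 0 0 0;1 0 0 -1 0 0 0"

```text
time: 14.9
tool_pos: [644.7, -261.3, 227.0]
tcp_rot: [3.141, 0.0, 2.1]
contact_force: [-1.0, 0.1, -2.5]
grip_width: 31.9
finger_force: 30.0
```

Call:
step_arm --series "1 0 0 -0.2 0 0 0;1 0 0 -0.35 0 0 0;1 0 0 -0.42 0 0 0;1 0 0 -0.42 0 0 0"

```text
time: 15.3
tool_pos: [645.0, -261.4, 260.0]
tcp_rot: [3.141, 0.001, 2.1]
contact_force: [1.0, 0.1, -1.9]
grip_width: 32.1
finger_force: 30.0
```

```bash
python3 to.py [536.1,241.7,258]
```

```text
15.3 [ 645.  -261.4  260. ] [1.7996e+02 6.0000e-02 1.2033e+02] [ 1.   0.1 -1.9] 32.08594543730712
[6.116 2.001 0.02 ]
```

Call:
step_arm --series "1 0.2 0.07 0 0 0 0;1 0.45 0.15 0 0 0 0;1 0.65 0.21 0 0 0 0;1 0.874 0.286 0 0 0 0"

```text
time: 15.7
tool_pos: [628.5, -188.8, 257.9]
tcp_rot: [-3.14, -0.002, 2.1]
contact_force: [0.3, -0.4, -1.5]
grip_width: 31.8
finger_force: 30.0
```

Call:
step_arm --series "1 0.3 0.1 0 0 0 0;1 0.59 0.19 0 0 0 0;1 0.874 0.286 0 0 0 0"

```text
time: 16.0
tool_pos: [612.9, -116.5, 258.0]
tcp_rot: [-3.14, -0.002, 2.1]
contact_force: [-0.2, 0.0, -1.5]
grip_width: 31.8
finger_force: 30.0
```

Call:
step_arm --series "1 0.3 0.1 0 0 0 0;1 0.59 0.19 0 0 0 0;1 0.874 0.286 0 0 0 0"

```text
time: 16.3
tool_pos: [597.3, -44.6, 258.2]
tcp_rot: [-3.14, -0.001, 2.1]
contact_force: [0.6, 0.4, -2.4]
grip_width: 31.8
finger_force: 30.0
```

Call:
step_arm --series "1 0.3 0.1 0 0 0 0;1 0.59 0.19 0 0 0 0;1 0.874 0.286 0 0 0 0"

```text
time: 16.6
tool_pos: [581.7, 27.3, 258.2]
tcp_rot: [-3.14, -0.001, 2.1]
contact_force: [0.3, 1.2, -2.0]
grip_width: 32.0
finger_force: 30.0
```

Call:
step_arm --series "1 0.3 0.1 0 0 0 0;1 0.59 0.19 0 0 0 0;1 0.874 0.286 0 0 0 0"

```text
time: 16.9
tool_pos: [566.1, 99.2, 258.2]
tcp_rot: [-3.14, -0.001, 2.1]
contact_force: [0.6, -0.2, -2.2]
grip_width: 32.1
finger_force: 30.0
```

Call:
step_arm --series "1 0.3 0.1 0 0 0 0;1 0.59 0.19 0 0 0 0;1 0.874 0.286 0 0 0 0"

```text
time: 17.2
tool_pos: [550.6, 171.0, 258.3]
tcp_rot: [-3.14, -0.001, 2.1]
contact_force: [0.2, 0.2, -2.4]
grip_width: 31.3
finger_force: 30.0
```

Call:
step_arm --series "1 0.25 0.08 0 0 0 0;1 0.5 0.16 0 0 0 0;1 0.7 0.23 0 0 0 0;1 0.874 0.286 0 0 0 0;1 0.874 0.286 0 0 0 0;1 0.874 0.286 0 0 0 0;1 0.874 0.286 0 0 0 0"

```text
time: 17.9
tool_pos: [536.0, 241.3, 259.1]
tcp_rot: [-3.141, 0.0, 2.099]
contact_force: [0.5, -0.5, -2.9]
grip_width: 31.9
finger_force: 30.0
```

```bash
python3 to.py [536.1,241.7,128]; python3 - <<'E'
from h import *
for n in("top","side"):
  p=vision.capture(n);save(p,'r'+n)
  for k,z in (('wand_tip',142),('stand_mouth',90),('wand_handle',270)):
    for d in models.pinpoint(p,k)[:1]: print(n,k,np.round(d['p'],2),d['position'],onplane(p,d['position'],z).round(1))
a,b=cv2.imread('pics/rtop.png')[150:290,70:230],cv2.imread('pics/rside.png')[70:230,170:310]
cv2.imwrite('pics/r.png',cv2.resize(np.hstack([a,cv2.resize(b,(160,140))]),None,fx=2.5,fy=2.5))
E
```

```text
17.9 [536.  241.3 259.1] [-1.7999e+02  2.0000e-02  1.2029e+02] [ 0.5 -0.5 -2.9] 31.92971994144521
[0.005 0.004 1.639]
top wand_tip 0.94 [157.8, 219.2] [533.5 238.2 142. ]
top stand_mouth 0.89 [166.4, 222.0] [537.8 240.1  90. ]
side wand_tip 0.85 [248.9, 156.1] [538.9 238.7 142. ]
side stand_mouth 0.66 [253.2, 174.7] [543.9 245.6  90. ]
side wand_handle 0.71 [235.5, 92.1] [537.3 240.3 270. ]
```

View pics/r.png

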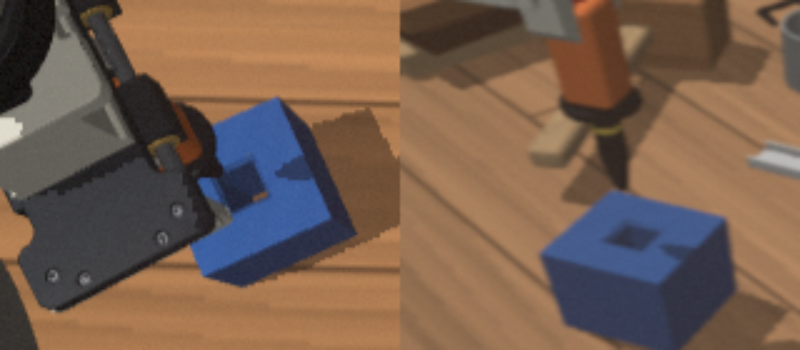

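The wand is upright over the open hole. I lower it slowly, checking the force.

Call:
step_arm --series "1 0.005 0.004 0.15 0 0 0;1 0.005 0.004 0.3 0 0 0;1 0.005 0.004 0.45 0 0 0;1 0.005 0.004 0.55 0 0 0;1 0.005 0.004 0.6 0 0 0;1 0.005 0.004 0.6 0 0 0;1 0.005 0.004 0.65 0 0 0;1 0.005 0.004 0.7 0 0 0;1 0.005 0.004 0.75 0 0 0;1 0.005 0.004 0.8 0 0 0;1 0.005 0.004 0.8 0 0 0"

```text
time: 19.4
tool_pos: [535.6, 242.4, 194.5]
tcp_rot: [-3.14, -0.0, 2.1]
contact_force: [0.2, -0.8, -1.8]
grip_width: 31.6
finger_force: 30.0
```

```bash
python3 to.py [536.1,241.7,128]
```

```text
19.4 [535.6 242.4 194.5] [-1.7994e+02 -2.0000e-02  1.2033e+02] [ 0.2 -0.8 -1.8] 31.623561678547
[-0.011  0.002  0.832]
```

The tip is in the hole with no contact. Lowering the rest of the way.

Call:
step_arm --series "1 0 0 0.1 0 0 0;1 0 0 0.2 0 0 0;1 0 0 0.3 0 0 0;1 0 0 0.4 0 0 0;1 0 0 0.5 0 0 0;1 0 0 0.6 0 0 0;1 0 0 0.7 0 0 0;1 0 0 0.77 0 0 0;1 0 0 0.8 0 0 0;1 0 0 0.8 0 0 0;1 0 0 0.8 0 0 0"

```text
time: 20.5
tool_pos: [536.1, 242.6, 131.5]
tcp_rot: [3.141, 0.0, 2.1]
contact_force: [0.0, -0.2, -1.3]
grip_width: 32.0
finger_force: 30.0
```

```bash
python3 to.py [536.1,241.7,128]
```

```text
20.5 [536.1 242.6 131.5] [1.7996e+02 1.0000e-02 1.2033e+02] [ 0.  -0.2 -1.3] 31.979583353275906
[-0.009 -0.006  0.044]
```

Call:
step_arm --series "1 -0.009 -0.006 0.02 0 0 0;1 -0.009 -0.006 0.04 0 0 0;1 -0.009 -0.006 0.04 0 0 0;1 -0.009 -0.006 0.04 0 0 0"

```text
time: 20.9
tool_pos: [535.9, 241.6, 128.1]
tcp_rot: [3.141, -0.0, 2.1]
contact_force: [0.3, 0.3, -1.7]
grip_width: 31.8
finger_force: 30.0
```

Call:
step_arm --series "0.6 0 0 0 0 0 0;0.3 0 0 0 0 0 0;0 0 0 0 0 0 0;-0.5 0 0 0 0 0 0;-1 0 0 0 0 0 0;-1 0 0 0 0 0 0;-1 0 0 0 0 0 0;-1 0 0 0 0 0 0;-1 0 0 0 0 0 0;-1 0 0 0 0 0 0;-1 0 0 0 0 0 0;-1 0 0 0 0 0 0"

```text
time: 22.1
tool_pos: [535.8, 241.7, 128.0]
tcp_rot: [-3.142, -0.0, 2.1]
contact_force: [-0.7, 0.6, -0.7]
grip_width: 91.7
finger_force: 0.0
```

Call:
step_arm --series "-1 0 0 -0.2 0 0 0;-1 0 0 -0.5 0 0 0;-1 0 0 -0.8 0 0 0;-1 0 0 -1 0 0 0"

```text
time: 22.5
tool_pos: [536.3, 241.8, 209.9]
tcp_rot: [3.139, 0.0, 2.1]
contact_force: [0.0, -0.4, 0.0]
grip_width: 91.8
finger_force: 0.0
```

Call:
step_arm --series "-1 0 0 -0.4 0 0 0;-1 0 0 -0.8 0 0 0;-1 0 0 -0.8 0 0 0;-1 0 0 -0.8 0 0 0"

```text
time: 22.9
tool_pos: [536.0, 241.7, 272.5]
tcp_rot: [3.14, 0.0, 2.1]
contact_force: [-0.5, 0.1, -0.5]
grip_width: 91.9
finger_force: 0.0
```

```bash
python3 to.py; python3 - <<'E'
from h import *
p=vision.capture("side");save(p,'e');C=cloud(p);z=C[...,2];f=p["frame"].astype(int)
for nm,x,y,d,a,b in(("handletop",536,241,40,165,190),("two",566,-246,110,13,32),("plain",507,-17,110,13,32)):
  m=(np.hypot(C[...,0]-x,C[...,1]-y)<d)&(z>a)&(z<b)&(p["depth"]>0)
  m=cv2.morphologyEx(m.astype(np.uint8),cv2.MORPH_OPEN,np.ones((3,3)))>0
  P=C[m];print(nm,len(P),cv2.minAreaRect(P[:,:2].astype(np.float32)),np.percentile(P[:,2],95))
E
```

```text
22.9 [536.  241.7 272.5] [1.7992e+02 2.0000e-02 1.2033e+02] [-0.5  0.1 -0.5] 91.85564434638316
handletop 307 ((536.8750610351562, 240.63778686523438), (33.249385833740234, 31.649425506591797), 28.07457733154297) 179.70693400085844
two 7959 ((568.4730834960938, -246.4226837158203), (110.42878723144531, 161.03077697753906), 81.02056884765625) 23.804421433742014
plain 5455 ((510.1495056152344, -15.866447448730469), (161.6038055419922, 112.02659606933594), 11.822526931762695) 23.607149616068824
```

View pics/e.png

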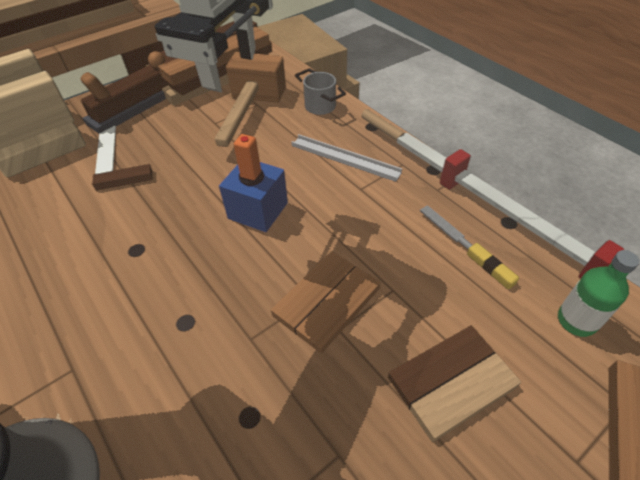

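The wand is home and upright at (247,160), the panels are unmoved and the gripper is clear. Handing in.

```bash
python3 -c "
from plant import order
print(order.close_job())"
```

```text
the job is handed in; nothing more can be done
None
```

The two-tone seam was swept from near end to far end with the tip about 6 mm above the wood, the wand is back upright and home in its stand, both panels measure where they started, and I handed the job in after about 23 s of robot time (no verdict was returned).

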